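# Load the spring tester and zero its dial

### The job

Thread the coil spring over the tester's guide rod and lower it by hand, without dropping it, until it stands on the pan; then let go. The load moves the blue pointer: once it has settled, turn the black bezel until its red zero mark stands exactly at the pointer's tip, and let go. Leave everything else on the bench standing where it is.

Things in the scene. Friction and masses are not known exactly. Their poses are not given: they have to be found in the camera images.
- tester: Grey spring tester fixed to the bench, base 150 mm (x) by 290 mm (y), 18 mm thick. Origin: centre of its underside; z up, front faces its -x. Dial on its -y half, pan and rod on its +y half (rod at x -33, y +85 mm in this frame). The 80 mm square block under the pan is 42 mm high. Dial: a round case of 84 mm diameter whose face centre lies at x -12, y -85, z 112 mm; its axis leans 27 degrees from vertical toward the tester's -x.
- rod_tip (a point): Top of the upright steel guide rod, 118 mm above the bench and 50 mm above the unloaded pan; rod diameter 21 mm, narrowing to 12 mm over the last 8 mm. A shelf overhangs the bench about 0.6 m up, just behind the tester: keep the wrist low and in front of it.
- pan_top (a point): Centre of the upper face of the round aluminium pan (72 mm diameter, the rod passes through it). It starts 68 mm above the bench and is sprung (60 N/m): the spring's weight lowers it 7 to 14 mm, it bottoms at 19 mm.
- spring: Loose stiff steel coil spring standing upright on the bench: 36 mm outer, 28 mm inner diameter, 75 mm tall, 42 to 84 g. It does not compress under these loads. Origin: centre of its underside; z up along its axis.
- bezel (a joint): Angle of the black ribbed bezel (rad), growing clockwise as seen looking at the dial; at 0 the red zero mark points up the slope (away from the robot). It turns endlessly either way and stays where it is left (friction about 0.05 N m). The white dial face with 36 divisions of 10 degrees and the red mark turn with it.
- pointer (a joint): Angle of the blue pointer (rad), same zero and same clockwise sense as the bezel; driven by the pan, 0.15 rad per mm that it sinks (about 1 to 2.1 rad with the spring on), not by the bezel. The dial reads zero when bezel and pointer angles are equal (modulo a full turn).
- bezel_grip (a point): On the bezel's axis at the height to grip it. z: the axis, outward from the dial, 27 degrees from vertical; x toward the zero mark. The bezel is 60 mm in diameter and 24 mm tall along this axis: its top is 10 mm above this point, its underside 14 mm below it, the case's face 26 mm below it.
- zero_mark (a point): Red zero mark on the bezel's dial face, 22 mm from the axis.
- pointer_tip (a point): Tip of the blue pointer, 22 mm from the axis, just above the dial face.
- jar_a: Loose white jar with lime lid, 44 mm diameter, 74 mm tall, upright near the spring. Origin at its underside. Bystander.
- jar_b: Another such jar (44 by 74 mm), upright near the spring. Bystander.
- slides: Loose cream card box 54 by 84 mm, 31 mm tall, lying near the spring. Origin at its underside. Bystander.
- flask: Loose square white bottle, 67 by 66 mm, 152 mm tall, upright beside the tester's pan. Origin at its underside. Bystander.
- cup: Loose clear beaker, 75 mm diameter, 92 mm tall, upright in front of the tester. Origin at its underside. Bystander.
- samples: Loose low white rack with sample tubes, 62 by 120 mm, 38 mm tall, beside the dial end of the tester. Origin at its underside. Bystander.
There are look-alikes about, which are no part of the job. Leave any orange, purple or turquoise look-alike of the spring alone.

How it is judged:
On the way, in this order (a step that is already met when the one before it is completed fails the run):
1. the spring, still held in the fingers, is round the rod with its foot less than 12 mm above the pan (horizontal distance between spring and rod_tip below 0.008 m and z of spring in the frame of pan_top below 0.012 m and contact force between the fingers and spring above 0.3 N), for 0.05 s.
2. the spring stands on the pan round the rod, let go (horizontal distance between spring and rod_tip below 0.008 m and z of spring in the frame of pan_top below 0.004 m and angle between spring's own z axis and vertical below 0.12 rad and contact force between the fingers and spring below 0.05 N), for 0.3 s.
3. the red zero mark is turned to the pointer's tip (horizontal distance between spring and rod_tip below 0.008 m and z of spring in the frame of pan_top below 0.004 m and angle between spring's own z axis and vertical below 0.12 rad and distance between zero_mark and pointer_tip below 0.0027 m), for 0.2 s.
At the end, for the whole second after the job is handed in: The spring stands at rest on the pan (foot within 4 mm of its face, within 8 mm of the rod's axis, within 7 degrees of upright), nothing is held, and the red zero mark is within 2.7 mm (7 degrees) of the pointer's tip (all of step 3 and contact force between the fingers and spring below 0.05 N and linear speed of spring below 0.02 m/s and contact force between the fingers and tester below 0.05 N); the robot touches nothing.
It fails at once if a jar or the card box is pushed more than 25 mm away or knocked over (distance of any of jar_a, jar_b, slides from where it was at the start of the episode above 0.025 m or angle between any of jar_a, jar_b, slides's own z axis and vertical above 0.5 rad).
It fails at once if the white bottle, the beaker or the sample rack is pushed more than 25 mm away or knocked over (distance of any of flask, cup, samples from where it was at the start of the episode above 0.025 m or angle between any of flask, cup, samples's own z axis and vertical above 0.5 rad).
It also fails if it takes over 64 s, if anything falls off the work surface, if the arm or the gripper's body presses on something with over 40 N, if the wrist force passes 120 N, or if a joint passes its speed limit or range.

### The arm

A 7-joint arm with a two-finger parallel gripper is mounted at the origin on a cart in front of the work surface, level with it; the furniture and walls round the work are solid. World frame = base frame: x ahead of the robot, y to its left, z up, the work surface at z = 0. Lengths are in m, angles in rad, forces in N, time in s.
With the tool pointing down it reaches from about 0.425 to 0.875 m from the base axis. Payload 4.7 kg.
Tool frame: the origin (TCP) lies at the very end of the fingers, on their centre line; the grasp point (between the pads) lies 19 mm behind it; z points along the fingers, y is the line along which they close (so a half turn about z gives the same grasp; the last joint's range is limited). The gripper opens to 85 mm and grips with 20 to 120 N. Pads are 22 mm wide; open, the fingers measure 114 mm over their backs; the gripper's body (76 mm by 85 mm) begins 54 mm behind the grasp point. The pads swing forward as they close: fully open they stand 13 mm farther back than shut.
Start: joints at [1.214, 0.321, -0.07, 1.45, 0.023, 1.371, -0.057], TCP at [0.236, -0.606, 0.231] pointing down, gripper open.
Joint ranges: [-2.86, 2.86], [-0.3, 2.09], [-1.38, 1.24], [0.06, 2.45], [-1.56, 4.7], [0.09, 2.05], [-2.69, 2.69]. Speed limits (rad/s): [2.57, 2.57, 3.14, 3.14, 3.14, 3.14, 3.14].

### API

Orientations are given as a rotation vector (axis times angle).
In Python, from workcell import read_state, grab_frame, order gives the robot as it stands.
- The arm moves only by the shell command python3 -m jog 'ROWS'. ROWS is JSON, one flat list of numbers, 7 for each row, row after row: the shift along the tool's x, y, z in m, then the turn, a rotation vector about the tool's x, y, z in units of 5 degrees (1.0 is 5 degrees), then the opening, from -1 (shut) to 1 (fully open), so that 0 is half open. A call has 1 to 8 rows; each row is the pose to reach, as a shift and turn from the pose commanded when the call began, along the tool's axes at that moment; what a row does not reach only later rows make up. A row lasts 1/8 s, in which the tool goes at most 62.5 mm and 10.7 degrees, less where a joint would pass 70% of its speed; a pose out of reach is approached as far as the arm can. A call with a gripper value outside its range is refused whole. The fingers move at their own pace and stop on an object; the grip force is fixed at half the most. Time passes only in rows, so rows that repeat a pose let the fingers close. It gives the time, the measured TCP pose, the force, the opening and the grip force at its end, in the units of the state.
- read_state(): the state, without advancing time (a new reading comes with each control period).
- grab_frame(name): name is "side" or "top" or "wrist"; returns a dict with "img" (480x640x3 uint8, red, green, blue), "fx", "fy", "cx", "cy" (pixels), "camera_from_world" (4x4, takes a point from world to camera coordinates). Camera axes: x right, y down, z forward; pixel columns grow to the right and rows downward; lengths in m; the calibration is good to about 2 mm. The wrist camera is an equidistant fisheye: a pixel r from the principal point sees the ray r / f radians off the axis. A picture is of the moment at which its call begins. There is no depth.
- order.close_job(): hands the job in; it is judged then, once.
The state is a dict: "t": time; "joint_positions": joint angles; "qd": joint speeds; "effort": joint torques, N m; "tcp_pos": TCP position; "tool_rot": TCP orientation; "force": force on the tool from outside, world axes, zero at the start; "torque": the same for the moment, N m; "width": finger opening in m; "finger_force": force on a finger pad.
Only numpy, scipy, OpenCV 4.12 (cv2) and the standard library are available. Lean on these libraries where they do the work, as an engineer would, in place of code of your own. Each camera call takes 0.05 s, during which the arm holds its last target. There are 200 camera calls.

## Working session

There is one attempt and no reset: what is moved stays moved. The work goes in short steps, Python scripts to look and compute and a shell command to move; the robot and the scene stay as the last step left them, time stands still between calls to the robot, and variables do not carry over. Pictures are saved under pics/ and viewed, at most 10 in all, crops included, and the job is handed in when it is done.

```bash
ls; mkdir -p pics; cat > h.py <<'E'
import numpy as np, cv2
from scipy.spatial.transform import Rotation as R
from workcell import read_state, grab_frame, order
def save(n,fn):
    f=grab_frame(n); cv2.imwrite('pics/'+fn,f['img'][:,:,::-1]); np.savez('pics/'+fn+'.npz',**f); return f
def load(fn): return dict(np.load('pics/'+fn+'.npz'))
def ray(f,u,v,fish=False):
    M=f['camera_from_world']; x=(u-f['cx'])/f['fx']; y=(v-f['cy'])/f['fy']
    if fish:
        r=np.hypot(x,y); d=np.array([x/r*np.sin(r),y/r*np.sin(r),np.cos(r)])
    else: d=np.array([x,y,1.])
    Rm=M[:3,:3]; return -Rm.T@M[:3,3], Rm.T@d
def atz(f,u,v,z,fish=False):
    o,d=ray(f,u,v,fish); return o+d*(z-o[2])/d[2]
def proj(f,p,fish=False):
    c=f['camera_from_world']@np.append(p,1); c=c[:3]
    if fish:
        t=np.arctan2(np.hypot(c[0],c[1]),c[2]); n=np.hypot(c[0],c[1]); return np.array([f['cx']+f['fx']*t*c[0]/n,f['cy']+f['fy']*t*c[1]/n])
    return np.array([f['cx']+f['fx']*c[0]/c[2],f['cy']+f['fy']*c[1]/c[2]])
def tool():
    s=read_state(); return np.array(s['tcp_pos']),R.from_rotvec(s['tool_rot']),s
def togo(p,rot=None):
    "shift in tool axes, turn in 5deg units"
    t,r,s=tool(); sh=r.inv().apply(np.array(p)-t)
    tu=(r.inv()*rot).as_rotvec()/np.radians(5) if rot is not None else np.zeros(3)
    print('shift',sh.round(4),'turn',tu.round(2))
E
python3 - <<'E'
from h import *
s=read_state(); print({k:np.round(v,3) for k,v in s.items()})
print(R.from_rotvec(s['tool_rot']).as_matrix().round(2))
for n in ('side','top'): 
    f=save(n,n+'0.png'); print(n,f['fx'],f['camera_from_world'].round(3))
E
```

```text
pics
{'t': np.float64(0.0), 'joint_positions': array([ 1.214,  0.322, -0.07 ,  1.452,  0.023,  1.371, -0.057]), 'qd': array([ 0.001,  0.001, -0.   , -0.002,  0.   ,  0.001,  0.003]), 'effort': array([ 1.0000e-03, -4.9359e+01, -3.8200e-01, -3.1433e+01,  1.3000e-02,
        1.1000e-02, -0.0000e+00]), 'tcp_pos': array([ 0.235, -0.605,  0.23 ]), 'tool_rot': array([-3.086e+00, -5.790e-01,  1.000e-03]), 'force': array([-0.169, -0.569,  0.155]), 'torque': array([ 0.067, -0.002,  0.005]), 'finger_force': np.float64(0.0), 'width': np.float64(0.085)}
[[ 0.93  0.36 -0.  ]
 [ 0.36 -0.93  0.  ]
 [-0.   -0.   -1.  ]]
side 445.42732769951704 [[-1.    -0.022  0.021  0.481]
 [-0.029  0.432 -0.902  0.088]
 [ 0.011 -0.902 -0.432  1.082]
 [ 0.     0.     0.     1.   ]]
top 592.3580877899359 [[ 0.02  -1.     0.019  0.04 ]
 [-0.994 -0.022 -0.106  0.526]
 [ 0.106 -0.017 -0.994  1.465]
 [ 0.     0.     0.     1.   ]]
```

View pics/top0.png

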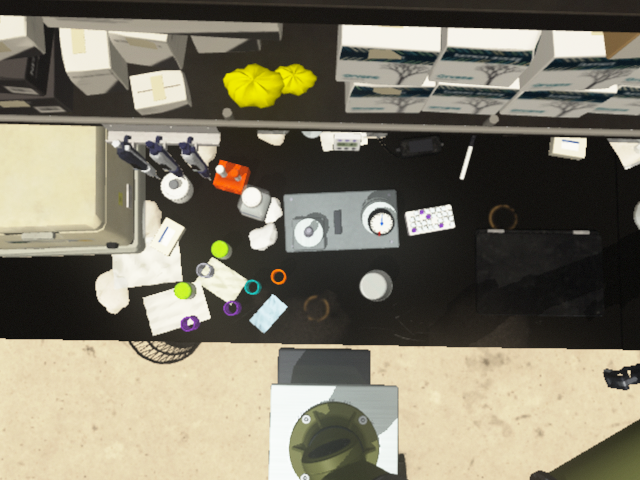

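View pics/side0.png

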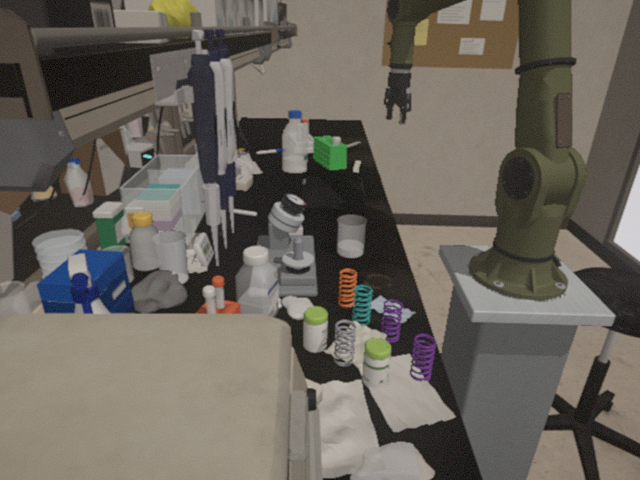

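Candidates for the spring are these (top / side pixels):
- Bare steel: (205,269) / (345,343). This one matches the description.
- Turquoise: (252,287) / (363,305).
- Orange: (278,276) / (347,288).
- Purple: (232,308) / (392,320), and (190,323) / (423,357).

Jars are at (221,249) and (183,291), with the card box next to the spring at (222,280). I'll check the choice in a crop.

```bash
python3 - <<'E'
import cv2,numpy as np
t=cv2.imread('pics/top0.png'); s=cv2.imread('pics/side0.png')
c=lambda i,x,y,w,h,k:cv2.resize(i[y:y+h,x:x+w],None,fx=k,fy=k,interpolation=cv2.INTER_CUBIC)
a=c(t,165,235,80,60,5); b=c(s,300,300,80,60,5) ; d=c(t,280,185,80,60,5) if 0 else c(t,280,185,130,97,3); e=c(s,250,190,80,120,0) if 0 else c(s,240,190,80,60,5)
d=cv2.copyMakeBorder(d,0,9,0,10,cv2.BORDER_CONSTANT)[:300,:400]
cv2.imwrite('pics/c1.png',np.vstack([np.hstack([a,b]),np.hstack([d,e[:300,:400]])]))
E
```

```text
(no output)
```

View pics/c1.png

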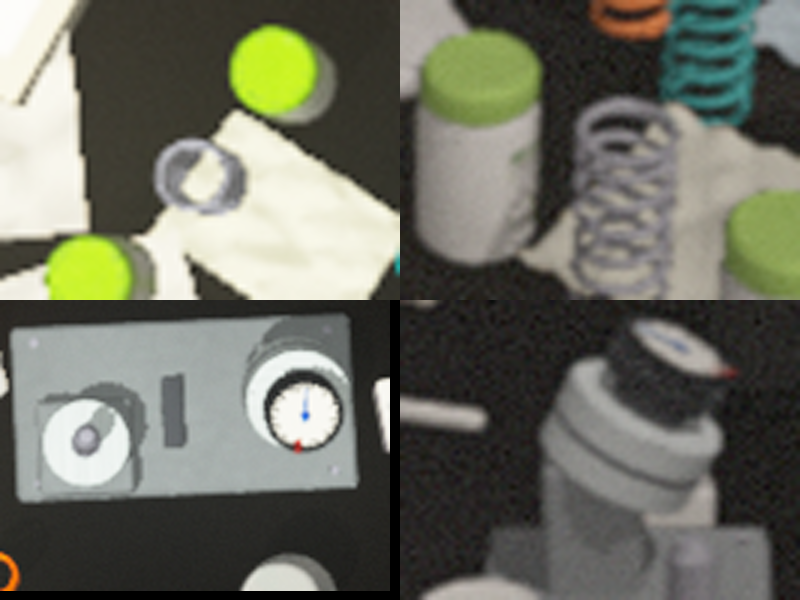

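The crop confirms the bare steel spring: its rim centre is at about (203.4,270) in top, and it stands between the lime-lid jars. The zero mark is near the front of the dial at about (380,234), and the pointer points up the slope.

```bash
python3 - <<'E'
from h import *
f=load('top0.png'); g=load('side0.png')
P=lambda n,u,v,z:print(n,atz(f,u,v,z)[:2].round(4))
P('spring',203.4,270,.075); P('jarA',165+273/5,235+70/5,.074); P('jarB',165+88/5,235+276/5,.074)
for n,u,v in (('spring top',300+(625-400)/5,300+115/5),):print('side',n,atz(g,u,v,.075)[:2].round(4))
C=[atz(f,280+x/3,185+y/3,.018)[:2] for x,y in((11,27),(350,15),(358,187),(20,201))]
print(np.round(C,4)); print('ctr',np.mean(C,0).round(4)); C=np.array(C)
for i in range(4):print(np.linalg.norm(C[i]-C[i-1]).round(3))
P('rod tip',280+88/3,185+135/3,.118); P('pan',280+86/3,185+143/3,.068)
P('flask',250,200,.152);P('cup',375,284,.092);P('samples',431,219,.038);P('box',170,236,.031);P('teal',252,287,.075);P('orange',278,276,.075);P('purp',232,308,.075)
E
```

```text
spring [0.4288 0.3241]
jarA [0.4805 0.2871]
jarB [0.3792 0.3722]
side spring top [0.4274 0.3184]
[[ 0.6292  0.1376]
 [ 0.6463 -0.1515]
 [ 0.4989 -0.1591]
 [ 0.481   0.1262]]
ctr [ 0.5638 -0.0117]
0.149
0.29
0.148
0.286
rod tip [0.5266 0.0705]
pan [0.5258 0.0718]
flask [0.5897 0.2097]
cup [ 0.403  -0.0895]
samples [ 0.5705 -0.2356]
box [0.5139 0.4184]
teal [0.3902 0.2057]
orange [0.418  0.1438]
purp [0.339 0.252]
```

```bash
python3 - <<'E'
from h import *
t,r,s=tool()
W=[(.475,-.333,.25,34),(.53,0,.25,69),(.428,.321,.22,119)]
for x,y,z,a in W:
    rr=R.from_euler('z',a,degrees=True)*R.from_matrix([[.934,.357,0],[.357,-.934,0],[0,0,-1]])
    print(r.inv().apply(np.array([x,y,z])-t).round(3),((r.inv()*rr).as_rotvec()/np.radians(5)).round(2)); t=np.array([x,y,z]); r=rr
E
```

```text
[ 0.322 -0.167 -0.019] [-0.02 -0.   -6.73]
[ 0.304 -0.146  0.   ] [ 0.  0. -7.]
[ 0.321 -0.102  0.03 ] [  0.   0. -10.]
```

```bash
python3 -m jog '[0.322,-0.167,-0.02,0,0,-6.8,1, 0.322,-0.167,-0.02,0,0,-6.8,1, 0.322,-0.167,-0.02,0,0,-6.8,1, 0.322,-0.167,-0.02,0,0,-6.8,1, 0.322,-0.167,-0.02,0,0,-6.8,1, 0.322,-0.167,-0.02,0,0,-6.8,1]' && python3 -m jog '[0.304,-0.146,0,0,0,-7,1, 0.304,-0.146,0,0,0,-7,1, 0.304,-0.146,0,0,0,-7,1, 0.304,-0.146,0,0,0,-7,1, 0.304,-0.146,0,0,0,-7,1, 0.304,-0.146,0,0,0,-7,1]' && python3 -m jog '[0.321,-0.102,0.03,0,0,-10,1, 0.321,-0.102,0.03,0,0,-10,1, 0.321,-0.102,0.03,0,0,-10,1, 0.321,-0.102,0.03,0,0,-10,1, 0.321,-0.102,0.03,0,0,-10,1, 0.321,-0.102,0.03,0,0,-10,1, 0.321,-0.102,0.03,0,0,-10,1, 0.321,-0.102,0.03,0,0,-10,1]'
python3 - <<'E'
from h import *
f=save('wrist','w1.png'); print(f['fx'],f['cx'],f['cy'],f['camera_from_world'].round(3)); print(tool()[0],tool()[1].as_matrix().round(3))
E
```

```text
t: 0.85
tcp_pos: [0.4766, -0.3308, 0.2512]
tool_rot: [-2.782, -1.459, -0.0]
force: [0.9, -0.3, 1.2]
width: 0.0854
finger_force: 0.0
t: 1.6
tcp_pos: [0.5282, 0.0046, 0.2513]
tool_rot: [-2.209, -2.233, -0.001]
force: [0.6, -0.6, -1.2]
width: 0.0854
finger_force: 0.0
t: 2.6
tcp_pos: [0.4258, 0.3186, 0.2209]
tool_rot: [1.071, 2.953, -0.002]
force: [0.4, 0.2, -0.4]
width: 0.0851
finger_force: 0.0
371.64829954431775 318.7916560007819 241.93963215692742 [[ 0.641  0.767 -0.001 -0.519]
 [ 0.741 -0.618  0.263 -0.15 ]
 [ 0.202 -0.169 -0.965  0.337]
 [ 0.     0.     0.     1.   ]]
[0.42609135 0.31822705 0.22104145] [[-0.767  0.642  0.   ]
 [ 0.642  0.767 -0.001]
 [-0.001 -0.001 -1.   ]]
```

View pics/w1.png

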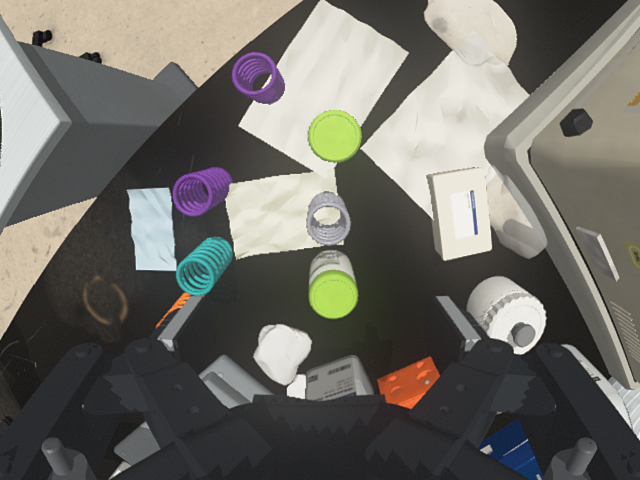

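```bash
python3 - <<'E'
from h import *
f=load('w1.png')
for p in ((.428,.321,.075),(.428,.321,0)): print(proj(f,p,True))
i=f['img'][170:260,280:380,::-1]; i=cv2.resize(i,None,fx=6,fy=6,interpolation=cv2.INTER_CUBIC)
for k in range(0,100,10): cv2.putText(i,str(280+k),(k*6,10),0,.35,(0,0,255)); 
for k in range(0,90,10): cv2.putText(i,str(170+k),(0,k*6+4),0,.35,(0,0,255))
cv2.imwrite('pics/w1c.png',i)
E
```

```text
[321.18777388 226.99929219]
[320.78257929 210.11218612]
```

View pics/w1c.png

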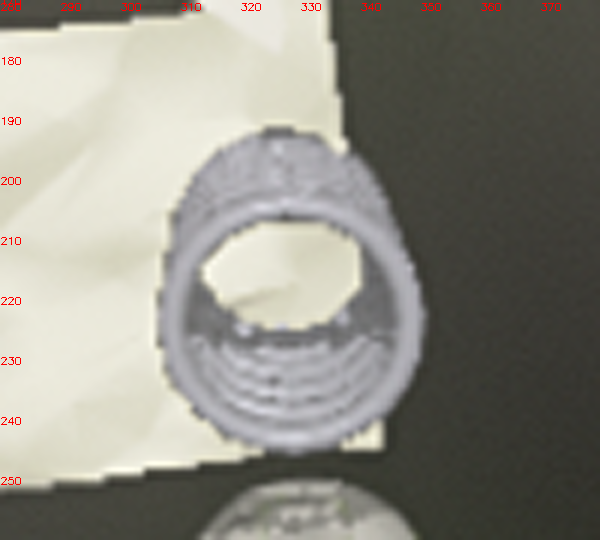

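The spring's top rim is centred at (327.2,223.5) in the wrist picture. The cream sheet is flat paper, and the slide box at (460,210) is clear of the grasp.

```bash
python3 - <<'E'
from h import *
f=load('w1.png')
p=atz(f,327.2,223.5,.075,True); print(p)
togo([p[0],p[1],.036])
E
```

```text
[0.42887018 0.3265116  0.075     ]
shift [0.0033 0.0083 0.185 ] turn [0. 0. 0.]
```

```bash
python3 -m jog '[0.002,0.007,0.09,0,0,0,1, 0.002,0.007,0.09,0,0,0,1, 0.002,0.007,0.14,0,0,0,1, 0.002,0.007,0.185,0,0,0,1, 0.002,0.007,0.185,0,0,0,1]' && python3 -m jog '[0,0,0,0,0,0,-0.4, 0,0,0,0,0,0,-0.4, 0,0,0,0,0,0,-0.4, 0,0,0,0,0,0,-0.4, 0,0,0,0,0,0,-0.4, 0,0,0,0,0,0,-0.4]'
```

```text
t: 3.28
tcp_pos: [0.4267, 0.3232, 0.0333]
tool_rot: [-1.07, -2.949, 0.01]
force: [-0.1, -0.3, -0.2]
width: 0.0856
finger_force: 0.0
t: 4.03
tcp_pos: [0.4292, 0.3272, 0.0381]
tool_rot: [1.068, 2.952, 0.002]
force: [-0.1, -0.8, 5.8]
width: 0.0349
finger_force: 59.2
```

```bash
python3 -m jog '[0,0,-0.05,0,0,0,-0.4, 0,0,-0.10,0,0,0,-0.4, 0,0,-0.15,0,0,0,-0.4, 0,0,-0.17,0,0,0,-0.4, 0,0,-0.17,0,0,0,-0.4]'
python3 - <<'E'
from h import *
t,r,s=tool(); togo([.526,.071,.21], R.from_euler('z',-29,degrees=True)*r)
E
```

```text
t: 4.65
tcp_pos: [0.4286, 0.327, 0.2074]
tool_rot: [1.068, 2.952, 0.002]
force: [0.1, -0.7, -2.0]
width: 0.0351
finger_force: 60.0
shift [-0.2386 -0.1345 -0.0024] turn [ 0.01 -0.01  5.8 ]
```

```bash
python3 -m jog '[-0.05,-0.03,0,0,0,1,-0.4, -0.1,-0.06,0,0,0,2,-0.4, -0.15,-0.09,0,0,0,3.5,-0.4, -0.2,-0.115,0,0,0,5,-0.4, -0.239,-0.134,-0.002,0,0,5.8,-0.4, -0.239,-0.134,-0.002,0,0,5.8,-0.4, -0.239,-0.134,-0.002,0,0,5.8,-0.4, -0.239,-0.134,-0.002,0,0,5.8,-0.4]'
python3 - <<'E'
from h import *
a=save('top','t2.png');b=save('side','s2.png');w=save('wrist','w2.png')
t,r,s=tool();print(t,r.as_matrix().round(3))
for f,n in((a,'t'),(b,'s'),(w,'w')):
  for p in((.526,.071,.118),(.526,.071,.172)): print(n,proj(f,p,n=='w').round(1))
def c(f,u,v,k=6):
    i=f['img'][v-25:v+25,u-33:u+33,::-1]; return cv2.resize(i,(400,300),interpolation=cv2.INTER_CUBIC)
def cc(f,fish,k):
    u,v=proj(f,(.526,.071,.14),fish).astype(int); u=np.clip(u,40*k,640-40*k);v=np.clip(v,30*k,480-30*k)
    u=int(u);v=int(v);print('crop origin',u-40*k,v-30*k,'scale',5/k)
    return cv2.resize(f['img'][v-30*k:v+30*k,u-40*k:u+40*k,::-1],(400,300),interpolation=cv2.INTER_CUBIC)
im=np.vstack([np.hstack([cc(a,0,1),cc(b,0,1)]),np.hstack([cc(w,1,2),cv2.resize(w['img'][:,:,::-1],(400,300))])])
cv2.imwrite('pics/m2.png',im)
E
```

```text
t: 5.65
tcp_pos: [0.5255, 0.0727, 0.208]
tool_rot: [-1.769, -2.595, 0.0]
force: [-0.1, 0.3, 0.5]
width: 0.0352
finger_force: 60.0
[0.52577458 0.07199981 0.20831302] [[-0.364  0.931  0.   ]
 [ 0.931  0.364 -0.   ]
 [-0.    -0.    -1.   ]]
t [309.1 230.3]
t [309.3 227.6]
s [296.9 237.2]
s [296.9 214.3]
w [316.5 249.1]
w [315.8 278.4]
crop origin 269 199 scale 5.0
crop origin 256 198 scale 5.0
crop origin 236 199 scale 2.5
```

View pics/m2.png

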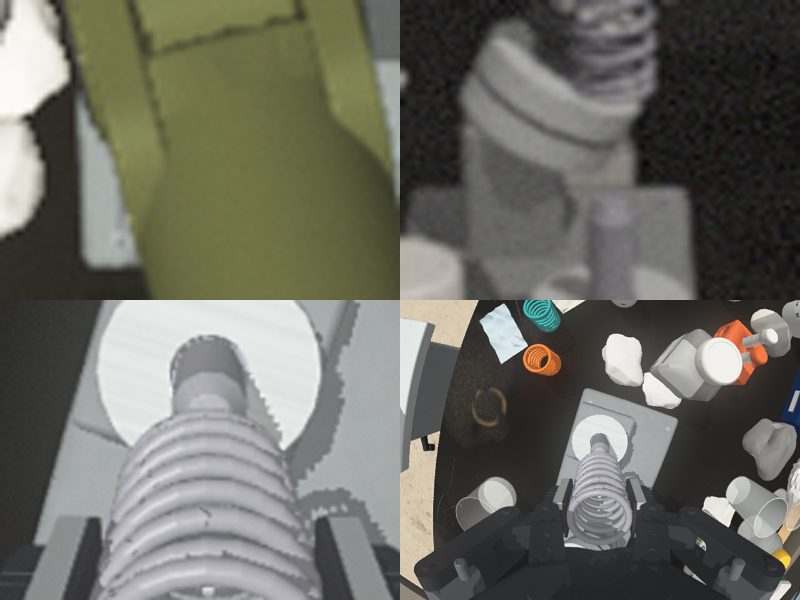

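```bash
python3 - <<'E'
from h import *
f=load('w2.png')
u0,v0=260,195
i=f['img'][v0:v0+100,u0:u0+120,::-1]; i=cv2.resize(i,None,fx=6,fy=6,interpolation=cv2.INTER_CUBIC)
for k in range(0,120,10): cv2.putText(i,str(u0+k),(k*6,10),0,.35,(0,0,255)); 
for k in range(0,100,10): cv2.putText(i,str(v0+k),(0,k*6+4),0,.35,(0,0,255))
cv2.imwrite('pics/w2c.png',i)
d=np.array([0,0,-1.]);c=f['camera_from_world'][:3,:3]@d; th=np.arccos(c[2]);print('nadir',f['cx']+f['fx']*th*c[0]/np.hypot(*c[:2]),f['cy']+f['fy']*th*c[1]/np.hypot(*c[:2]))
t,r,s=tool()
for z in(.171,.246):print('spring axis z',z,proj(f,(t[0],t[1],z),True))
for z in(.068,.11,.118):print('rod',z,proj(f,(.526,.071,z),True))
print('pan near/far/l/r')
E
```

```text
nadir 318.7623328434342 143.21674928878286
spring axis z 0.171 [316.14571199 275.89910011]
spring axis z 0.246 [314.68176873 354.18567478]
rod 0.068 [316.83817127 231.15785997]
rod 0.11 [316.52726684 245.72910213]
rod 0.118 [316.45662541 249.05458056]
pan near/far/l/r
```

View pics/w2c.png

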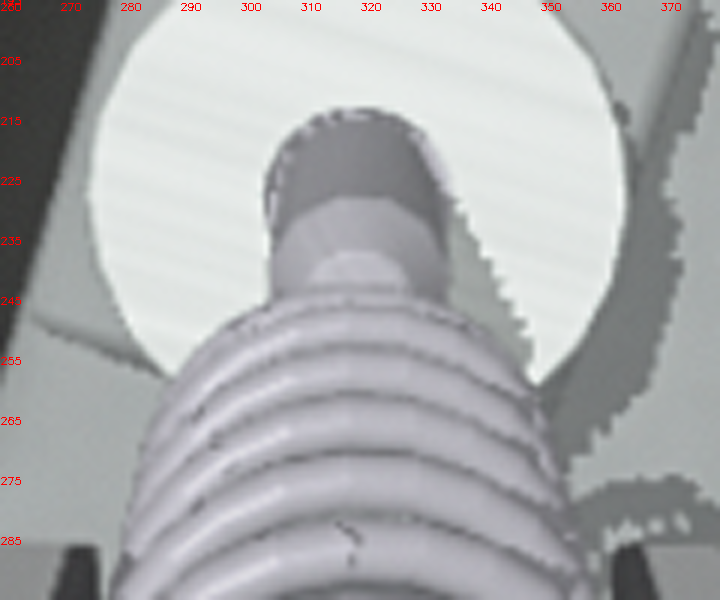

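```bash
python3 - <<'E'
from h import *
f=load('w2.png'); t,r,s=tool(); tx=r.as_matrix()[:,0]; ty=r.as_matrix()[:,1]
a=atz(f,319.5,227.8,.110,True)-.0105*tx; b=atz(f,319.7,236.7,.118,True)-.006*tx
c=atz(f,318.5,243.5,.172,True)-.018*tx
print('tcp',t,'shoulder',a,'tip',b,'foot',c)
# spring body sides at mid rows
for uL,uR,v in((281.5,353,275),(278.5,357,285)):pass
for n,p in(('shoulder',a),('tip',b)): print(n,'rod-foot in tool',r.inv().apply((p-c)*[1,1,0])*1e3, 'rod-tcp',r.inv().apply((p-t)*[1,1,0])*1e3)
for w in (a,b):
  pan=[atz(f,u,v,.068,True) for u,v in((275,227),(364.5,227),(319,0))]
print('pan mid',(pan[0]+pan[1])/2)
E
```

```text
tcp [0.52577458 0.07199981 0.20831302] shoulder [0.52715987 0.07353048 0.11000151] tip [0.52711448 0.07396631 0.11800087] foot [0.52702416 0.0721645  0.1720026 ]
shoulder rod-foot in tool [ 1.22255253e+00  6.24243817e-01 -1.80308415e-04] rod-tcp [ 9.20468771e-01  1.84789171e+00 -1.44462657e-04]
tip rod-foot in tool [ 1.64494071e+00  7.40834557e-01 -2.41978300e-04] rod-tcp [ 1.34285695e+00  1.96448245e+00 -2.06132541e-04]
pan mid [0.52689506 0.07500989 0.068     ]
```

```bash
python3 -m jog '[0.0014,0.0008,0,0,0,0,-0.4, 0.0014,0.0008,0.02,0,0,0,-0.4, 0.0014,0.0008,0.035,0,0,0,-0.4, 0.0014,0.0008,0.045,0,0,0,-0.4, 0.0014,0.0008,0.055,0,0,0,-0.4, 0.0014,0.0008,0.065,0,0,0,-0.4, 0.0014,0.0008,0.065,0,0,0,-0.4]'
python3 - <<'E'
from h import *
a=save('side','s3.png');w=save('wrist','w3.png');s=read_state();print(s['tcp_pos'],s['force'])
cv2.imwrite('pics/m3.png',np.hstack([cv2.resize(a['img'][190:280,256:346,::-1],(400,400),interpolation=3),cv2.resize(w['img'][170:350,230:410,::-1],(400,400),interpolation=3)]))
E
```

```text
t: 6.68
tcp_pos: [0.5258, 0.0723, 0.1425]
tool_rot: [-1.773, -2.592, 0.001]
force: [0.3, 0.1, -0.2]
width: 0.0351
finger_force: 60.0
[0.52645734 0.07249956 0.14343986] [ 0.93275846 -0.50031257 -0.90408627]
```

View pics/m3.png

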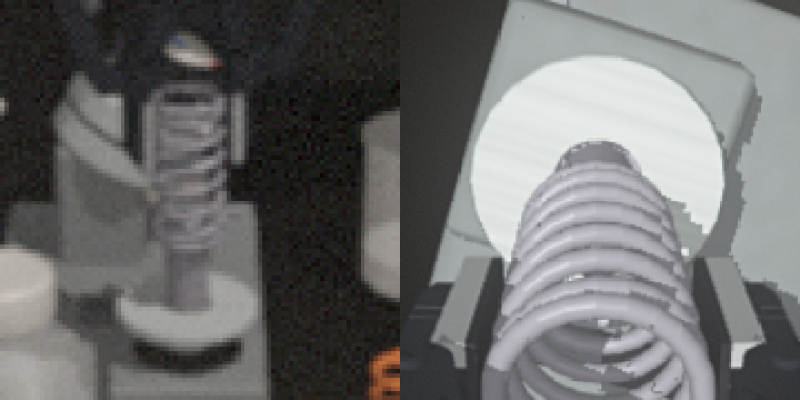

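The spring is threaded: in the side crop its centre is at column 191 and the rod's at 192, with the foot above the pan and no force. I'll lower the rest of the way.

```bash
python3 -m jog '[0,0,0.012,0,0,0,-0.4, 0,0,0.024,0,0,0,-0.4, 0,0,0.034,0,0,0,-0.4, 0,0,0.038,0,0,0,-0.4, 0,0,0.042,0,0,0,-0.4, 0,0,0.045,0,0,0,-0.4, 0,0,0.048,0,0,0,-0.4, 0,0,0.048,0,0,0,-0.4]'
```

```text
t: 7.78
tcp_pos: [0.5263, 0.0724, 0.0953]
tool_rot: [1.774, 2.593, -0.0]
force: [-0.5, -0.5, 0.2]
width: 0.0353
finger_force: 60.0
```

```bash
python3 -m jog '[0,0,0,0,0,0,-0.1, 0,0,0,0,0,0,0.1, 0,0,0,0,0,0,0.3, 0,0,0,0,0,0,0.4, 0,0,0,0,0,0,0.4, 0,0,0,0,0,0,0.4, 0,0,0,0,0,0,0.4, 0,0,0,0,0,0,0.4]'
python3 - <<'E'
from h import *
a=save('side','s4.png');w=save('wrist','w4.png')
cv2.imwrite('pics/m4.png',np.hstack([cv2.resize(a['img'][180:280,246:346,::-1],(400,400),interpolation=3),cv2.resize(w['img'][170:350,230:410,::-1],(400,400),interpolation=3)]))
E
```

```text
t: 8.78
tcp_pos: [0.5263, 0.0724, 0.0953]
tool_rot: [1.774, 2.593, -0.0]
force: [-1.2, -0.8, 0.4]
width: 0.0599
finger_force: 0.0
```

View pics/m4.png

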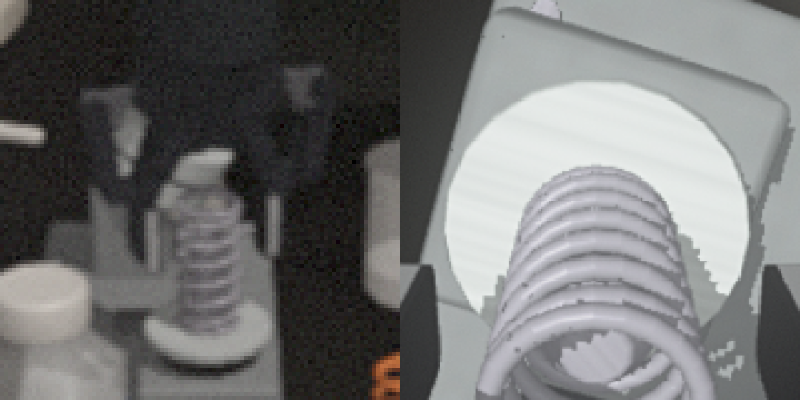

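The spring stands free and upright on the pan: its coils are centred around side-crop column 208, and both fingers are clear. Next I'll rise and plan the dial approach.

```bash
cat >> h.py <<'E'
yaw=np.radians(3.8); Rz=R.from_euler('z',yaw); C0=np.array([.5638,-.0117,0])
c27,s27=np.cos(np.radians(27)),np.sin(np.radians(27))
N=Rz.apply([-s27,0,c27]); GRIP=C0+Rz.apply([-.0238,-.085,.1352])
RG=Rz*R.from_matrix(np.array([[0,1,0],[c27,0,s27],[s27,0,-c27]]).T)
E
python3 -m jog '[0,0,-0.05,0,0,0,0.4, 0,0,-0.1,0,0,0,0.6, 0,0,-0.13,0,0,0,1, 0,0,-0.13,0,0,0,1]'
python3 - <<'E'
from h import *
print('rod pred',C0+Rz.apply([-.033,.085,.118])); print(GRIP,N); t,r,s=tool(); print(np.round(s['joint_positions'],2)); togo(GRIP+.12*N,RG)
E
```

```text
t: 9.38
tcp_pos: [0.528, 0.0729, 0.228]
tool_rot: [1.771, 2.589, 0.004]
force: [-0.8, 1.0, -0.8]
width: 0.085
finger_force: 0.0
rod pred [0.52523927 0.07092609 0.118     ]
[ 0.54568561 -0.09809044  0.1352    ] [-0.45299239 -0.03008772  0.89100652]
[ 0.54  0.13 -0.78  1.73  0.09  1.32  0.11]
shift [-0.1494 -0.0973 -0.0142] turn [-5.3  -0.8   3.43]
```

```bash
python3 -m jog '[-0.05,-0.03,-0.014,0,0,0.5,1, -0.1,-0.06,-0.014,-1.8,-0.3,1.1,1, -0.149,-0.097,-0.014,-3.6,-0.6,2.3,1, -0.149,-0.097,-0.014,-5.3,-0.8,3.4,1, -0.149,-0.097,-0.014,-5.3,-0.8,3.4,1, -0.149,-0.097,-0.014,-5.3,-0.8,3.4,1, -0.149,-0.097,-0.014,-5.3,-0.8,3.4,1, -0.149,-0.097,-0.014,-5.3,-0.8,3.4,1]'
python3 - <<'E'
from h import *
t,r,s=tool(); print(np.round(s['joint_positions'],2)); togo(GRIP+.12*N,RG)
f=save('wrist','w5.png'); print(proj(f,GRIP,True),proj(f,GRIP+.01*N,True))
hsv=cv2.cvtColor(f['img'],cv2.COLOR_RGB2HSV)
u,v=proj(f,GRIP,True).astype(int)
print([proj(f,GRIP+RG.apply([.03*np.cos(a),.03*np.sin(a),-.01]),True).astype(int) for a in np.arange(4)*np.pi/2])
i=cv2.resize(f['img'][max(v-70,0):v+70,u-90:u+90,::-1],None,fx=4,fy=4,interpolation=3); cv2.imwrite('pics/w5c.png',i); print('origin',u-90,max(v-70,0))
E
```

```text
t: 10.38
tcp_pos: [0.4964, -0.1033, 0.2381]
tool_rot: [1.9, 2.04, 0.481]
force: [-0.5, 0.3, -0.2]
width: 0.0853
finger_force: 0.0
[ 0.45 -0.3  -0.16  2.14 -0.27  0.88  0.48]
shift [ 0.002  -0.0026 -0.0058] turn [-0.11 -0.04  0.04]
[314.78082626 236.36084407] [314.49445255 239.92396324]
[array([314, 196]), array([357, 240]), array([314, 280]), array([271, 239])]
origin 224 166
```

View pics/w5c.png

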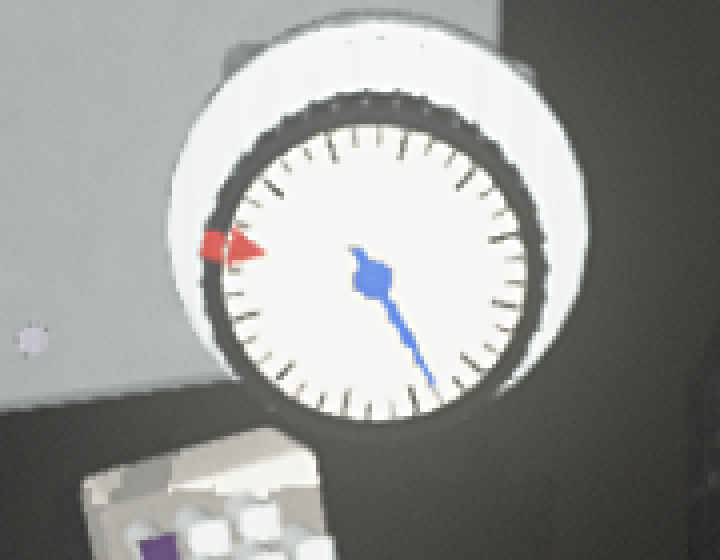

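The picture shows the dial centre near crop (374,270) and the red mark at (245,247), about 191° clockwise from upslope, which is image right. The pointer runs from the hub at (373,280) to its tip at (434,387), about 60°. The bezel therefore needs about −131°.

```bash
python3 - <<'E'
from h import *
G=GRIP+RG.apply([.003,.001,0]); togo(G+.04*N,RG); togo(G-.019*N,RG)
f=load('w5.png')
hsv=cv2.cvtColor(f['img'],cv2.COLOR_RGB2HSV); roi=np.zeros((480,640),bool); roi[180:280,265:370]=1
H,S,V=[hsv[...,i].astype(int) for i in range(3)]
for n,m in(('blue',(H>100)&(H<130)&(S>90)),('red',((H<10)|(H>170))&(S>90)),('white',(S<40)&(V>200))):
    m=(m&roi).astype(np.uint8); k,l,st,ce=cv2.connectedComponentsWithStats(m)
    for j in range(1,k):
        if st[j,4]>15: print(n,st[j],ce[j].round(1))
E
```

```text
shift [ 0.005  -0.0008  0.0742] turn [-0.11 -0.03  0.04]
shift [ 0.0048 -0.0002  0.1332] turn [-0.11 -0.03  0.04]
blue [313 228  19  34 113] [319.6 240. ]
red [281 223   9   9  46] [284.  227.5]
red [274 224   6   8  38] [276.9 227.2]
white [ 266  180  104   82 2212] [318.9 204.2]
white [ 280  198   75   73 3909] [317.3 233.6]
white [291 276  11   4  22] [296.1 278.3]
```

```bash
python3 -m jog '[0.005,-0.001,0.03,0,0,0,1, 0.005,-0.001,0.05,0,0,0,1, 0.005,-0.001,0.07,0,0,0,1, 0.005,-0.001,0.07,0,0,0,1, 0.005,-0.001,0.07,0,0,0,1]'
cat > dial.py <<'E'
from h import *
import sys
f=save('wrist',sys.argv[1]); hsv=cv2.cvtColor(f['img'],cv2.COLOR_RGB2HSV); H,S,V=[hsv[...,i].astype(int) for i in range(3)]
t,r,s=tool(); print('j',np.round(s['joint_positions'],2)); togo(GRIP+RG.apply([.003,.001,0])-.019*N)
c=proj(f,GRIP+.01*N,True); print('pred top',c)
yy,xx=np.mgrid[:480,:640]; roi=np.hypot(xx-c[0],yy-c[1])<80
def plane(u,v):  # in dial plane coords (tester x,y along slope), relative GRIP, plane at h above GRIP
    o,d=ray(f,u,v,True); h=float(sys.argv[2]) if len(sys.argv)>2 else .006
    P0=GRIP+h*N; p=o+d*((P0-o)@N)/(d@N)-P0; e=RG.as_matrix(); return p@e[:,1],p@e[:,0]  # upslope, left
for n,m in(('blue',(H>100)&(H<130)&(S>90)),('red',((H<10)|(H>170))&(S>90)),('white',(S<40)&(V>170))):
    m=(m&roi).astype(np.uint8); k,l,st,ce=cv2.connectedComponentsWithStats(m)
    for j in range(1,k):
        if st[j,4]>25:
            print(n,st[j],ce[j].round(1),'plane mm',np.round(np.array(plane(*ce[j]))*1e3,1))
            if n=='blue':
                y,x=np.nonzero(l==j); q=np.array([plane(a,b) for a,b in zip(x,y)]); 
                print('  blue extremes',[ (q[i]*1e3).round(1) for i in (q[:,0].argmin(),q[:,0].argmax(),q[:,1].argmin(),q[:,1].argmax())])
            if n=='white':
                ct=max(cv2.findContours((l==j).astype(np.uint8),0,1)[0],key=len); hu=cv2.convexHull(ct)[:,0].astype(float)
                q=np.array([plane(*p) for p in hu])*1e3; A=np.c_[2*q,np.ones(len(q))]; z=np.linalg.lstsq(A,(q**2).sum(1),rcond=None)[0]
                print('  circle',z[:2].round(1),'R',np.sqrt(z[2]+z[0]**2+z[1]**2).round(1))
E
python3 dial.py w6.png
```

```text
t: 11.05
tcp_pos: [0.526, -0.0968, 0.1753]
tool_rot: [1.902, 2.038, 0.482]
force: [-0.7, -0.2, 0.6]
width: 0.0854
finger_force: 0.0
j [ 0.43 -0.18 -0.19  2.18 -0.26  0.72  0.46]
shift [0.0002 0.0005 0.0638] turn [0. 0. 0.]
pred top [315.24931079 283.13889941]
blue [312 268  27  44 225] [322.2 283.3] plane mm [ 3.6 -1.7]
  blue extremes [array([-1.7,  6.3]), array([ 12.2, -17.8]), array([ 12.2, -17.8]), array([-0.2,  6.8])]
red [269 261  14  12  85] [274.2 267. ] plane mm [-21.4   7.2]
red [261 262   8  10  68] [264.4 266.2] plane mm [-26.5   7.6]
white [ 236  204  152   84 2614] [308.4 236.8] plane mm [-3.5 23.5]
  circle [-0.8  4.1] R 37.4
white [ 268  227  102   94 6722] [319.1 272.7] plane mm [1.9 4.3]
  circle [1.6 2.7] R 26.4
white [ 251  317   59   46 1202] [282.8 337.7] plane mm [-18.3 -34.8]
  circle [-17.9 -36.3] R 14.7
```

```bash
python3 -m jog '[0,0,0.03,0,0,0,1, 0,0,0.05,0,0,0,1, 0,0.0005,0.063,0,0,0,1, 0,0.0005,0.063,0,0,0,1]' && python3 -m jog '[0,0,0,0,0,0,0.2, 0,0,0,0,0,0,0.2, 0,0,0,0,0,0,0.2, 0,0,0,0,0,0,0.2, 0,0,0,0,0,0,0.2]'
```

```text
t: 11.6
tcp_pos: [0.5541, -0.0941, 0.118]
tool_rot: [1.903, 2.04, 0.482]
force: [1.2, 0.7, -0.4]
width: 0.0852
finger_force: 0.0
t: 12.22
tcp_pos: [0.5538, -0.0945, 0.1195]
tool_rot: [1.902, 2.038, 0.482]
force: [-7.7, 0.0, 5.9]
width: 0.0588
finger_force: 62.4
```

```bash
python3 -m jog '[0,0,0,0,0,-1.8,0.2, 0,0,0,0,0,-3.6,0.2, 0,0,0,0,0,-5.4,0.2, 0,0,0,0,0,-7.2,0.2, 0,0,0,0,0,-9,0.2, 0,0,0,0,0,-11,0.2, 0,0,0,0,0,-13,0.2, 0,0,0,0,0,-13,0.2]'; python3 dial.py w7.png
```

```text
t: 13.22
tcp_pos: [0.5532, -0.0951, 0.1191]
tool_rot: [0.49, 2.646, 0.16]
force: [-9.1, -0.4, 7.3]
width: 0.0583
finger_force: 62.4
j [ 0.37 -0.05 -0.17  2.19 -0.24  0.57  1.58]
shift [-0.0011  0.0011  0.0012] turn [0. 0. 0.]
pred top [308.70680845 338.51947589]
blue [284 326  47  54 466] [312.1 346.2] plane mm [ 5.5 -1.4]
  blue extremes [array([-0.1,  6.8]), array([ 15.1, -17.1]), array([ 13.9, -17.4]), array([1.2, 7.8])]
red [248 315  19  17 172] [255.4 323.8] plane mm [-11.4 -16.2]
red [236 316  12  15 145] [240.9 323.1] plane mm [-13.8 -21.1]
white [  248   268   141   126 11999] [320.1 328.9] plane mm [0.1 4.4]
  circle [2.6 2.6] R 26.3
white [360 388  12   7  29] [365.6 392. ] plane mm [34.4  8.6]
  circle [32.7  8.6] R 2.6
```

```bash
python3 -m jog '[0,0,0,0,0,0,0.6, 0,0,0,0,0,0,1, 0,0,0,0,0,0,1, 0,0,0,0,0,2,1, 0,0,0,0,0,4,1, 0,0,0,0,0,6,1, 0,0,0,0,0,8,1, 0,0,0,0,0,8,1]' && python3 dial.py w8.png; python3 -m jog '[0,0,0,0,0,0,0.2, 0,0,0,0,0,0,0.2, 0,0,0,0,0,0,0.2, 0,0,0,0,0,0,0.2, 0,0,0,0,0,0,0.2]'
```

```text
t: 14.28
tcp_pos: [0.5542, -0.0942, 0.1182]
tool_rot: [1.389, 2.361, 0.367]
force: [-0.3, 0.5, -0.2]
width: 0.0857
finger_force: 0.0
j [ 0.4  -0.05 -0.2   2.19 -0.24  0.57  0.89]
shift [-0.0007  0.0007 -0.0001] turn [0. 0. 0.]
pred top [309.25770297 347.03054   ]
blue [309 327  18  63 417] [318.1 349.6] plane mm [ 4.3 -1.9]
  blue extremes [array([-1.1,  6.1]), array([ 13.5, -17.9]), array([ 13.2, -18.1]), array([0.2, 6.8])]
red [253 358  20  14 151] [262.  363.2] plane mm [-12.1 -16.9]
red [244 365  14  13 126] [250.2 371.1] plane mm [-14.9 -22.5]
white [  246   271   143   125 11506] [317.3 328.6] plane mm [0.3 6.1]
  circle [1.8 2.1] R 26.2
white [230 346  13  28 203] [235.1 360.5] plane mm [-21.9 -20.7]
  circle [-22.4 -20.6] R 5.0
white [318 387   7   9  26] [320.3 392.2] plane mm [ 13.6 -19.7]
  circle [ 13.3 -19.3] R 2.2
t: 14.95
tcp_pos: [0.5537, -0.0943, 0.1186]
tool_rot: [1.39, 2.361, 0.367]
force: [-6.4, 0.3, 5.9]
width: 0.0584
finger_force: 62.8
```

```bash
python3 -m jog '[0,0,0,0,0,-2,0.2, 0,0,0,0,0,-4,0.2, 0,0,0,0,0,-6,0.2, 0,0,0,0,0,-8,0.2, 0,0,0,0,0,-10,0.2, 0,0,0,0,0,-12,0.2, 0,0,0,0,0,-13.2,0.2, 0,0,0,0,0,-13.2,0.2]'; python3 dial.py w9.png
```

```text
t: 15.95
tcp_pos: [0.5533, -0.0956, 0.1183]
tool_rot: [-0.118, 2.679, 0.017]
force: [-8.0, -1.7, 5.9]
width: 0.0584
finger_force: 62.7
j [ 0.35 -0.05 -0.15  2.19 -0.24  0.57  2.03]
shift [-0.0018  0.0009  0.0004] turn [0. 0. 0.]
pred top [310.33859299 336.48168422]
blue [267 332  69  33 481] [309.  344.7] plane mm [ 5.7 -0.5]
  blue extremes [array([0.2, 8.1]), array([ 15., -16.]), array([ 14.5, -16.4]), array([1.5, 8.9])]
red [255 358  18  14 123] [262.7 362.6] plane mm [ 14.4 -18. ]
red [245 364  16  13 128] [252.3 370.1] plane mm [ 18.2 -22.2]
white [  247   269   144   127 12531] [320.6 331.6] plane mm [0.1 3.6]
  circle [2.8 3.2] R 26.5
white [238 370  38  25 338] [253.9 384.1] plane mm [ 25. -22.]
  circle [ 22.  -18.3] R 8.4
```

```bash
python3 -m jog '[0,0,0,0,0,0,0.6, 0,0,0,0,0,0,1, 0,0,0,0,0,0,1, 0,0,-0.03,0,0,0,1, 0,0,-0.065,0,0,0,1, 0,0,-0.065,0,0,0,1, 0,0,-0.065,0,0,0,1]' && python3 dial.py w10.png; python3 - <<'E'
from h import *
f=load('w10.png');i=cv2.resize(f['img'][200:330,235:395,::-1],None,fx=4,fy=4,interpolation=3);cv2.imwrite('pics/w10c.png',i)
E
```

```text
t: 16.88
tcp_pos: [0.5251, -0.0962, 0.176]
tool_rot: [-0.116, 2.678, 0.02]
force: [1.0, 0.1, -0.7]
width: 0.0854
finger_force: 0.0
j [ 0.37 -0.18 -0.13  2.18 -0.24  0.72  2.04]
shift [-0.0018 -0.0007  0.0641] turn [0. 0. 0.]
pred top [310.18888091 272.81756907]
blue [280 270  47  25 220] [309.1 279.3] plane mm [ 5.  -0.6]
  blue extremes [array([-0.3,  7.6]), array([ 13.8, -16. ]), array([ 13.8, -16. ]), array([0.8, 8.2])]
red [272 291  10  10  61] [276.6 294.6] plane mm [ 14.2 -17.9]
red [264 295  11  11  76] [269.1 299.8] plane mm [ 17.3 -22. ]
white [ 250  193  137   93 3287] [316.1 223.9] plane mm [-24.7   2.6]
  circle [-6.4  2.8] R 34.7
white [ 267  225  100   96 6539] [317.5 272.9] plane mm [1.4 3.8]
  circle [2.5 3.3] R 26.3
white [ 315  313   64   40 1076] [343.2 332.1] plane mm [36.3 18.7]
  circle [35.1 18.5] R 15.8
white [274 343  23   9 107] [287.4 346.4] plane mm [ 46.2 -12.5]
  circle [ 45.9 -13.1] R 4.8
```

```bash
python3 - <<'E'
from h import *
e=RG.as_matrix()
for fn,box in (('w6',0),('w8',0),('w10',0)):
  f=load(fn+'.png'); hsv=cv2.cvtColor(f['img'],cv2.COLOR_RGB2HSV); H,S,V=[hsv[...,i].astype(int) for i in range(3)]
  c=proj(f,GRIP+.01*N,True); yy,xx=np.mgrid[:480,:640]; roi=np.hypot(xx-c[0],yy-c[1])<80
  def pl(m,h):
    out=[]
    for v,u in np.argwhere(m):
      o,d=ray(f,u,v,True);P0=GRIP+h*N;p=o+d*((P0-o)@N)/(d@N)-P0;out.append((p@e[:,1],p@e[:,0]))
    return np.array(out)*1e3
  for h in (0,.006):
    q=pl(roi&(H>100)&(H<130)&(S>90),h); cv=np.cov(q.T); w,V_=np.linalg.eigh(cv); a=V_[:,1]; a=a*np.sign(a[0])
    m=(roi&((H<10)|(H>170))&(S>90)); rd=pl(m,h); rc=rd.mean(0); w2,V2=np.linalg.eigh(np.cov(rd.T)); b=V2[:,1]
    k,l,st,ce=cv2.connectedComponentsWithStats((roi&(S<40)&(V>170)).astype(np.uint8)); j=1+np.argmax(st[1:,4])
    hu=cv2.convexHull(max(cv2.findContours((l==j).astype(np.uint8),0,1)[0],key=len))[:,0]
    mm=np.zeros((480,640),bool); mm[hu[:,1],hu[:,0]]=1; z=pl(mm,h); s=np.linalg.lstsq(np.c_[2*z,np.ones(len(z))],(z**2).sum(1),rcond=None)[0][:2]
    b=b*np.sign(b@(rc-s)); ang=lambda v:np.degrees(np.arctan2(-v[1],v[0]))%360
    print(fn,h,'ptr axis',ang(a).round(1),'mark axis',ang(b).round(1),'mark from ctr',ang(rc-s).round(1),'ctr',s.round(1))
E
```

```text
w6 0 ptr axis 60.9 mark axis 182.8 mark from ctr 190.6 ctr [1.6 0.5]
w6 0.006 ptr axis 60.9 mark axis 182.8 mark from ctr 190.6 ctr [1.6 2.7]
w8 0 ptr axis 60.9 mark axis 116.3 mark from ctr 125.2 ctr [ 3.1 -1.1]
w8 0.006 ptr axis 60.9 mark axis 116.3 mark from ctr 125.2 ctr [1.8 2.1]
w10 0 ptr axis 61.1 mark axis 48.9 mark from ctr 60.3 ctr [4.7 3.3]
w10 0.006 ptr axis 61.1 mark axis 48.9 mark from ctr 60.3 ctr [2.5 3.3]
```

```bash
python3 -c "
from workcell import order,read_state
print(read_state()['t'],read_state()['force']); print(order.close_job())"
```

```text
16.925 [ 0.00818955 -0.31475226  0.50547976]
the job is handed in; nothing more can be done
None
```

The spring is on the pan around the rod and released. I turned the bezel until its zero mark measured about 60.3° against 61.0° for the pointer, then let go, backed off and handed the job in at 16.9 s; the hand-in call reported no verdict.

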